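# Show the joiner which dowel goes in which hole

## Task

Press the red call button fully down and let it up to call the joiner, then show them the job: from straight above, with the fingertips 1 to 3 cm over it, point at the middle of the loose light-wood dowel in the green tray for two seconds, then in the same way at the one empty hole of the dark rail, and finish still pointing there, having stayed at least two seconds. Pick nothing up, do not touch or move the rail, the tray, any dowel or pin, or the cup, glue bottle, sanding block and screwdriver, and lift well clear between points so that you do not point at a wrong dowel or pin on the way.

Things in the scene. Friction and masses are not known exactly. Their poses are not given: they have to be found in the camera images.
- call (a joint): Travel of the red call button, m: 0 is up, 0.006 is fully down (about 5 N); it springs back up by itself.
- call_top (a point): Centre of the top face of the red push button (40 mm across) on its yellow housing, which is fixed to the bench; pressed straight down.
- tray: Fixed green parts tray with three compartments side by side along its y axis, 100 x 190 x 22 mm, walls 5 mm, floor 5 mm thick. Origin at the centre of its underside, z up. One pin or dowel lies in each compartment, in any order, its top 21 mm above the bench.
- spare_center (a point): Middle of the loose light-wood dowel, 16 mm thick and 60 mm long, lying roughly along the tray's x axis; 8 mm below its top. The same kind as those in the rail.
- spare: The same loose light-wood dowel as a body, lying on its side.
- dark_dowel_center (a point): Middle of the dark-wood dowel of the same size in another compartment. Not to be pointed at.
- dark_dowel: The same dark-wood dowel as a body.
- steel_pin_center (a point): Middle of the steel pin of the same size in another compartment. Not to be pointed at.
- steel_pin: The same steel pin as a body.
- rail: Fixed dark-wood rail lying on the bench, 50 mm (x) by 260 mm (y) by 45 mm high, origin at the centre of its underside, z up. Four 17 mm holes, 30 mm deep, in its top at y = -90, -30, 30 and 90 mm; three hold a standing dowel and one is empty, which one varies.
- gap: The empty hole: centre of its mouth, level with the rail's top face, z up. 60 mm from the nearest standing dowel's axis.
- dowel_a: Light-wood dowel, 16 mm thick, 60 mm long, standing loose in a hole of the rail, its top 30 mm above the rail's top face. Origin at the centre of its foot.
- dowel_b: Light-wood dowel, 16 mm thick, 60 mm long, standing loose in a hole of the rail, its top 30 mm above the rail's top face. Origin at the centre of its foot.
- dowel_c: Light-wood dowel, 16 mm thick, 60 mm long, standing loose in a hole of the rail, its top 30 mm above the rail's top face. Origin at the centre of its foot.
- cup: White paper cup, 76 mm across, 90 mm tall, origin at the centre of its underside. Bystander.
- glue: White glue bottle, 56 mm across, 170 mm tall, origin at the centre of its underside. Bystander.
- sander: Cork sanding block, 70 x 120 x 30 mm, origin at the centre of its underside. Bystander.
- driver: Screwdriver lying on the bench, about 200 mm long and 26 mm thick. Bystander.

How it is judged:
By the outcome, as a careful person would: the job done as asked, in the order asked, and still so for the second after the job is handed in, with the robot touching nothing.
It also fails if it takes over 54 s, if anything falls off the work surface, if the arm or the gripper's body presses on something with over 40 N, if the wrist force passes 120 N, or if a joint passes its speed limit or range.

## Robot

A 6-joint arm with a two-finger parallel gripper is mounted at the origin on the work surface. World frame = base frame: x ahead of the robot, y to its left, z up, the work surface at z = 0. Lengths are in m, angles in rad, forces in N, time in s.
With the tool pointing down it reaches from about 0.25 to 0.725 m from the base axis. Payload 4 kg.
Tool frame: the origin (TCP) lies between the finger pads, 19 mm behind the fingertips; this is the grasp point; z points along the fingers, y is the line along which they close (so a half turn about z gives the same grasp; the last joint's range is limited). The gripper opens to 85 mm and grips with 20 to 120 N. Pads are 22 mm wide; open, the fingers measure 114 mm over their backs; the gripper's body (76 mm by 85 mm) begins 54 mm behind the grasp point. The pads swing forward as they close: fully open they stand 13 mm farther back than shut.
Start: joints at [1.177, 0.241, 0.005, 1.335, 0, 1.571], TCP at [0.192, 0.462, 0.25] pointing down, gripper open.
Joint ranges: [-2.72, 2.72], [-1.05, 1.87], [-1.09, 1.28], [-1.99, 2.15], [-1.42, 1.44], [-3.14, 3.14]. Speed limits (rad/s): [2.79, 2.79, 3.14, 3.14, 3.14, 3.14].

## Interface

Orientations are given as a unit quaternion [x, y, z, w].
In Python, from workcell import bot gives the robot as it stands.
- The arm moves only by the shell command python3 -m inch 'ROWS'. ROWS is JSON, one flat list of numbers, 7 for each row, row after row: the shift along the world's x, y, z in mm, then the turn, a rotation vector about the world's x, y, z in rad, then the opening in per cent of the stroke, from 0 (shut) to 100 (fully open). A call has 1 to 8 rows; each row is the pose to reach, as a shift and turn from the pose commanded when the call began; what a row does not reach only later rows make up. A row lasts 1/12 s, in which the tool goes at most 41.7 mm and 7.16 degrees, less where a joint would pass 70% of its speed; a pose out of reach is approached as far as the arm can. A call with a gripper value outside its range is refused whole. The fingers move at their own pace and stop on an object; the grip force is fixed at half the most. Time passes only in rows, so rows that repeat a pose let the fingers close. It gives the time, the measured TCP pose, the force, the opening and the grip force at its end, in the units of the state.
- bot.get_obs(): the state, without advancing time (a new reading comes with each control period).
- bot.camera(name): name is "scene" or "top"; returns the picture (400x640x3 uint8, blue, green, red); there is no depth.
- bot.camera_info(name): a dict with "intrinsics" (3x3 intrinsics, pixels), "camera_from_world" (4x4, takes a point from world to camera coordinates). Camera axes: x right, y down, z forward; pixel columns grow to the right and rows downward; lengths in m; the calibration is good to about 2 mm. A picture is of the moment at which its call begins. camera_info takes no time and is no camera call.
- bot.job_done(): hands the job in; it is judged then, once.
Trained networks look in the newest picture that a camera, given by its name, has taken for a name from the list of things; names that differ only in an ending like _2 or _b are one class to them, and where a whole thing is asked for, a point or a joint stands for the part that bears it (a point fixed in the world has none). Each returns a list of dicts, best first, with "confidence" (0 to 1); they miss things now and then, are a little off and sometimes report something else, mostly with a low value. They report only what shows in the picture. A call takes as long as a camera call.
- bot.silhouettes(camera, target): "mask" (400x640 bool, what is visible of it) and "uv" ([column, row] in pixels, amid what is visible of it).
- bot.spot_point(camera, target): "uv" ([column, row] in pixels: a listed point, or the origin of a listed thing).
The state is a dict: "clock": time; "joint_pos": joint angles; "joint_vel": joint speeds; "tau": joint torques, N m; "eef_pos": TCP position; "tool_rot": TCP orientation; "ft_force": force on the tool from outside, world axes, zero at the start; "ft_torque": the same for the moment, N m; "grip_width": finger opening in m; "grasp_force": force on a finger pad.
Only numpy, scipy, OpenCV 4.12 (cv2) and the standard library are available. Lean on these libraries where they do the work, as an engineer would, in place of code of your own. Each camera call takes 0.05 s, during which the arm holds its last target. There are 200 camera calls.

## Working session

There is one attempt and no reset: what is moved stays moved. The work goes in short steps, Python scripts to look and compute and a shell command to move; the robot and the scene stay as the last step left them, time stands still between calls to the robot, and variables do not carry over. Pictures are saved under pics/ and viewed, at most 10 in all, crops included, and the job is handed in when it is done.

```bash
mkdir -p pics; cat > h.py <<'E'
from workcell import bot
import numpy as np, cv2
def ray(cam,uv,z):
    i=bot.camera_info(cam);K=np.array(i["intrinsics"]);T=np.array(i["camera_from_world"])
    R,t=T[:3,:3],T[:3,3];c=-R.T@t;d=R.T@np.linalg.inv(K)@np.array([uv[0],uv[1],1.])
    return c+d*(z-c[2])/d[2]
E
python3 - <<'E'
from h import *
for c in("top","scene"):
    cv2.imwrite(f"pics/{c}0.png",bot.camera(c))
    for n,z in(("call_top",.05),("spare_center",.013),("dark_dowel_center",.013),("steel_pin_center",.013),("gap",.045),("dowel_a",.015),("tray",0),("rail",0),("cup",0),("glue",0)):
        for r in bot.spot_point(c,n)[:4]:
            print(c,n,round(r["confidence"],2),np.round(r["uv"],1),np.round(ray(c,r["uv"],z),3))
o=bot.get_obs();print(o["clock"],o["eef_pos"],o["tool_rot"],o["grip_width"])
E
```

```text
top call_top 0.65 [271.5 178.3] [0.68  0.031 0.05 ]
top call_top 0.42 [324.5 250.4] [ 0.493 -0.103  0.05 ]
top spare_center 0.71 [325.  252.9] [ 0.486 -0.106  0.013]
top spare_center 0.28 [348.3 259.7] [ 0.467 -0.167  0.013]
top dark_dowel_center 0.41 [347.7 259.2] [ 0.469 -0.166  0.013]
top steel_pin_center 0.71 [368.6 259.2] [ 0.468 -0.221  0.013]
top steel_pin_center 0.58 [325.8 249.2] [ 0.496 -0.108  0.013]
top dowel_a 0.57 [260.  215.9] [0.585 0.065 0.015]
top dowel_a 0.54 [195.1 243.9] [0.513 0.234 0.015]
top dowel_a 0.52 [235.7 231. ] [0.546 0.128 0.015]
top tray 0.69 [345.5 262.9] [ 0.459 -0.161  0.   ]
top rail 0.67 [227.4 229.6] [0.551 0.153 0.   ]
top rail 0.15 [367.1 260.3] [ 0.465 -0.219  0.   ]
top cup 0.57 [161.7 160.5] [0.74  0.333 0.   ]
top cup 0.5 [237.8 226.8] [0.558 0.126 0.   ]
top glue 0.41 [347.3 259.4] [ 0.468 -0.166  0.   ]
scene call_top 0.5 [351.9 233.4] [0.694 0.036 0.05 ]
scene spare_center 0.68 [314.5 163.8] [ 0.482 -0.111  0.013]
scene spare_center 0.62 [464.6 281. ] [0.738 0.334 0.013]
scene dark_dowel_center 0.65 [298.5 156.7] [ 0.469 -0.162  0.013]
scene steel_pin_center 0.61 [279.6 151.3] [ 0.464 -0.22   0.013]
scene dowel_a 0.59 [396.4 200.8] [0.549 0.135 0.015]
scene dowel_a 0.52 [373.  202.7] [0.571 0.074 0.015]
scene tray 0.81 [296.  162.8] [ 0.483 -0.166  0.   ]
scene tray 0.24 [300.8 161. ] [ 0.473 -0.154  0.   ]
scene rail 0.91 [403.9 201. ] [0.536 0.157 0.   ]
scene cup 0.71 [461.7 280.4] [0.732 0.33  0.   ]
scene glue 0.68 [168.6 156.7] [ 0.551 -0.531  0.   ]
scene glue 0.41 [403.8 203.8] [0.545 0.158 0.   ]
1.1 [0.19184288 0.46174921 0.25002064] [1.95612774e-01 9.80681213e-01 2.37692053e-05 6.71114773e-06] 0.0856658241159042
```

View pics/top0.png

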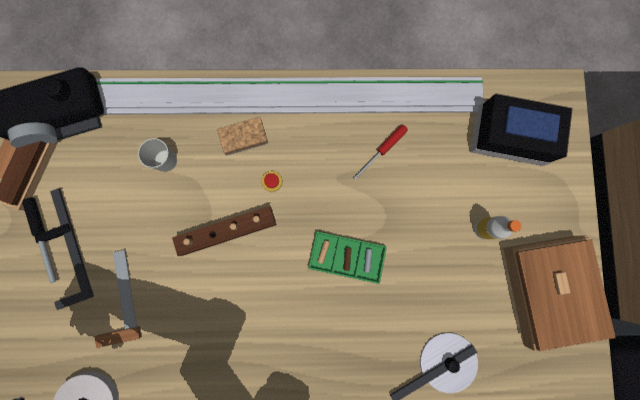

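View pics/scene0.png

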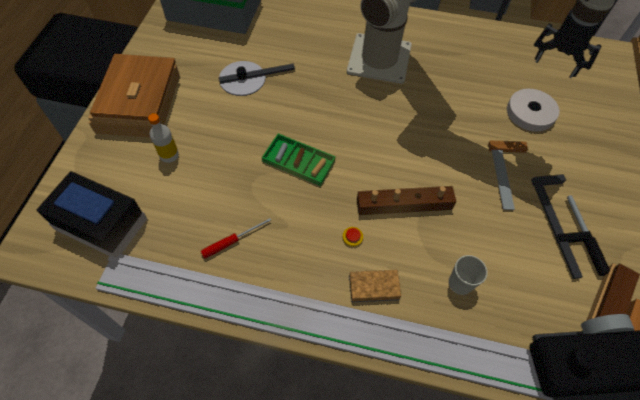

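The top view shows the button at about (271,181), the tray at (347,256) with the light dowel on the left at (324,252), and the rail at (225,230) with its empty hole near (213,235). The scene view agrees: dowels at about (375,195), (397,195) and (443,190), gap near (420,195). Next I'll refine these with colour segmentation, crops and triangulation.

```bash
python3 - <<'E'
from h import *
def P(c):
    i=bot.camera_info(c);return np.array(i["intrinsics"])@np.array(i["camera_from_world"])[:3]
def cen(im,box,f):
    x0,y0,x1,y1=box;s=im[y0:y1,x0:x1].astype(int);v,u=np.nonzero(f(s[...,0],s[...,1],s[...,2]))
    return np.array([u.mean()+x0,v.mean()+y0]),len(u),(u.min()+x0,u.max()+x0,v.min()+y0,v.max()+y0)
t=cv2.imread("pics/top0.png");s=cv2.imread("pics/scene0.png")
red=lambda b,g,r:(r>110)&(g<70)&(b<70)
lw=lambda b,g,r:(r>g+8)&(r>120)
for n,bt,bs,f in(("red",(255,165,290,198),(338,222,368,250),red),("spare",(312,236,334,268),(308,150,330,178),lw)):
    a=cen(t,bt,f);b=cen(s,bs,f);X=cv2.triangulatePoints(P("top"),P("scene"),a[0],b[0]).ravel();print(n,a,b,X[:3]/X[3])
    for z in(.013,.021,.03,.04,.05):print(z,ray("top",a[0],z).round(4),ray("scene",b[0],z).round(4))
def crop(im,x0,y0,x1,y1,k):return cv2.resize(im[y0:y1,x0:x1],None,fx=k,fy=k,interpolation=cv2.INTER_CUBIC)
A=crop(t,170,195,300,265,6);B=crop(t,300,225,400,290,6)[:, :]
cv2.imwrite("pics/rail_t.png",A)
cv2.imwrite("pics/rail_s.png",crop(s,350,175,480,250,6))
E
```

```text
red (array([271.     , 180.34375]), 160, (np.int64(264), np.int64(278), np.int64(174), np.int64(187))) (array([352.80821918, 234.        ]), 146, (np.int64(346), np.int64(360), np.int64(228), np.int64(240))) [0.67928624 0.03693168 0.01907941]
0.013 [0.6805 0.0359 0.013 ] [0.676 0.038 0.013]
0.021 [0.6792 0.0351 0.021 ] [0.68   0.0381 0.021 ]
0.03 [0.6777 0.0343 0.03  ] [0.6846 0.0382 0.03  ]
0.04 [0.676  0.0334 0.04  ] [0.6896 0.0383 0.04  ]
0.05 [0.6743 0.0325 0.05  ] [0.6946 0.0383 0.05  ]
spare (array([322.39837398, 250.56097561]), 123, (np.int64(312), np.int64(328), np.int64(236), np.int64(262))) (array([320.55 , 162.875]), 80, (np.int64(312), np.int64(329), np.int64(150), np.int64(177))) [ 0.49182555 -0.09453523  0.0372419 ]
0.013 [ 0.4921 -0.0994  0.013 ] [ 0.4749 -0.0948  0.013 ]
0.021 [ 0.4922 -0.0991  0.021 ] [ 0.4804 -0.0937  0.021 ]
0.03 [ 0.4923 -0.0988  0.03  ] [ 0.4866 -0.0926  0.03  ]
0.04 [ 0.4924 -0.0984  0.04  ] [ 0.4934 -0.0913  0.04  ]
0.05 [ 0.4925 -0.098   0.05  ] [ 0.5003 -0.0901  0.05  ]
```

View pics/rail_t.png

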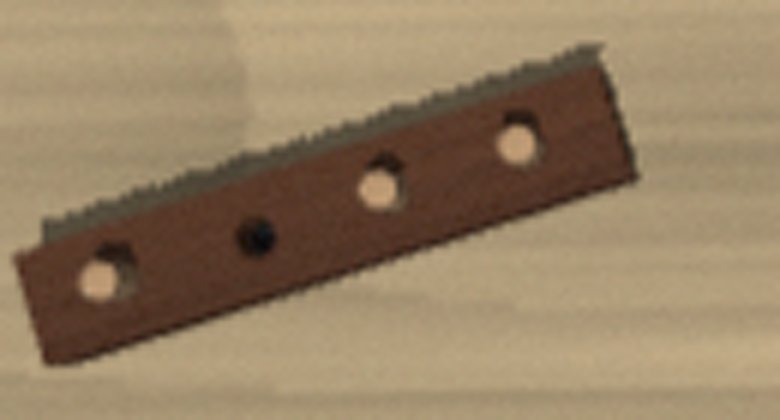

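View pics/rail_s.png

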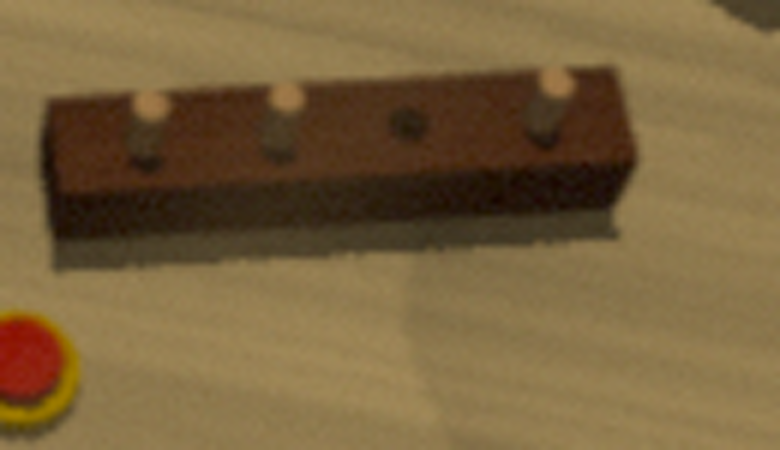

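The top crop puts the empty hole at crop pixel (256,238), image (212.7,234.7); the scene crop has it at image (418,195.7). It is the second hole from the rail's left end. My colour mask for the spare spilled onto the bench, so I'll use silhouettes and a crop instead.

```bash
python3 - <<'E'
from h import *
print("gap",ray("top",(212.7,234.7),.045),ray("scene",(418,195.7),.045))
for c in("top","scene"):
    bot.camera(c)
    for n in("spare","spare_center","steel_pin"):
      for r in bot.silhouettes(c,n)[:2]:
        v,u=np.nonzero(r["mask"]);q=cv2.minAreaRect(np.c_[u,v].astype(np.float32));print(c,n,round(r["confidence"],2),len(u),q,ray(c,q[0],.016).round(4))
t=cv2.imread("pics/top0.png");s=cv2.imread("pics/scene0.png")
k=lambda m:cv2.resize(m,None,fx=6,fy=6,interpolation=cv2.INTER_CUBIC)
cv2.imwrite("pics/tray.png",np.vstack([k(t[228:284,305:390]),k(s[133:187,255:340])])[:, :][:700])
im=cv2.imread("pics/tray.png");cv2.imwrite("pics/tray.png",np.hstack([cv2.resize(im[:336],None,fx=.75,fy=.75),cv2.resize(im[336:660],(382,252))]))
E
```

```text
gap [0.53600163 0.18129226 0.045     ] [0.53839701 0.18695591 0.045     ]
top spare 0.71 145 ((323.4000244140625, 251.30001831054688), (6.640783309936523, 23.08462905883789), 18.434947967529297) [ 0.4902 -0.1019  0.016 ]
top spare_center 0.5 156 ((323.8287658691406, 251.62330627441406), (7.607675075531006, 23.291189193725586), 20.556047439575195) [ 0.4893 -0.103   0.016 ]
top steel_pin 0.26 1308 ((242.5277099609375, 135.75439453125), (29.259929656982422, 46.52479553222656), 72.47443389892578) [0.8029 0.1126 0.016 ]
scene spare_center 0.55 142 ((317.6884765625, 166.2576904296875), (7.191875457763672, 20.786272048950195), 37.87498474121094) [ 0.4904 -0.0997  0.016 ]
scene steel_pin 0.55 83 ((280.7000427246094, 151.6000213623047), (4.472135543823242, 18.335756301879883), 26.56505012512207) [ 0.466  -0.2156  0.016 ]
scene steel_pin 0.53 61 ((440.5, 191.5), (9.0, 7.0), 90.0) [0.4912 0.2499 0.016 ]
```

View pics/tray.png

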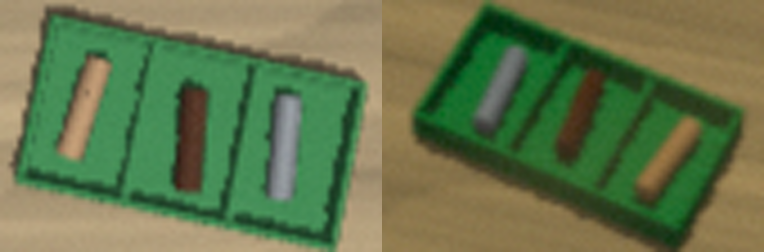

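The tray crop confirms the light dowel is in the left compartment (top view), at image (323.9,251.8).

Targets in metres:
- Button: (0.679, 0.036), top at about 0.02
- Spare: (0.490, -0.102)
- Gap: (0.537, 0.184), top at 0.045

I'll close the gripper and move over the button.

```bash
python3 -m inch '[487,-426,-50,0,0,0,0, 487,-426,-50,0,0,0,0, 487,-426,-50,0,0,0,0, 487,-426,-50,0,0,0,0, 487,-426,-50,0,0,0,0, 487,-426,-50,0,0,0,0, 487,-426,-50,0,0,0,0, 487,-426,-50,0,0,0,0]'
```

```text
clock: 2.17
eef_pos: [0.4433, 0.2413, 0.2244]
tool_rot: [0.196, 0.981, 0.0, 0.0]
ft_force: [0.4, 0.8, -0.4]
grip_width: 0.0001
grasp_force: 0.0
```

```bash
python3 -m inch '[120,-103,-25,0,0,0,0, 120,-103,-25,0,0,0,0, 120,-103,-25,0,0,0,0, 120,-103,-25,0,0,0,0, 237,-206,-100,0,0,0,0, 237,-206,-100,0,0,0,0, 237,-206,-100,0,0,0,0, 237,-206,-100,0,0,0,0]'
python3 -m inch '[0,0,0,0,0,0,0, 0,0,0,0,0,0,0, 0,0,0,0,0,0,0]'
```

```text
clock: 2.83
eef_pos: [0.6759, 0.0392, 0.1261]
tool_rot: [0.196, 0.981, 0.0, 0.0]
ft_force: [1.9, 0.1, 0.1]
grip_width: -0.0002
grasp_force: 0.0
clock: 3.08
eef_pos: [0.6743, 0.0407, 0.1265]
tool_rot: [0.196, 0.981, 0.0, -0.001]
ft_force: [0.7, -0.6, -0.1]
grip_width: -0.0005
grasp_force: 0.0
```

```bash
python3 -m inch '[5,-5,-62,0,0,0,0, 5,-5,-62,0,0,0,0, 5,-5,-62,0,0,0,0, 5,-5,-62,0,0,0,0]'
python3 - <<'E'
from h import *
k=lambda m:cv2.resize(m,(400,400),interpolation=cv2.INTER_CUBIC)
cv2.imwrite("pics/b.png",np.hstack([k(bot.camera("top")[145:215,235:305]),k(bot.camera("scene")[185:255,317:387])]))
o=bot.get_obs();print(o["eef_pos"],o["ft_force"])
E
```

```text
clock: 3.42
eef_pos: [0.6786, 0.0371, 0.0659]
tool_rot: [0.195, 0.981, -0.0, -0.001]
ft_force: [0.2, -0.3, 0.0]
grip_width: 0.0001
grasp_force: 0.0
[0.68092372 0.03688837 0.06840717] [ 1.10875305  0.459298   -0.22654652]
```

View pics/b.png

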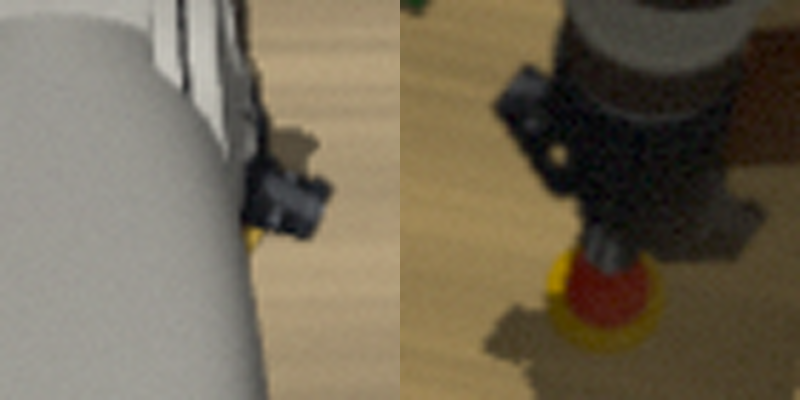

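In the scene crop the fingertips stand just above the red button, centred on it, with the tips near crop pixel (208,265) and the button at (207,287). I'll press gradually.

```bash
python3 -m inch '[0,0,-8,0,0,0,0, 0,0,-14,0,0,0,0, 0,0,-20,0,0,0,0, 0,0,-20,0,0,0,0]'
python3 -m inch '[0,0,-3,0,0,0,0, 0,0,-3,0,0,0,0]'
python3 -m inch '[0,0,-3,0,0,0,0, 0,0,-3,0,0,0,0]'
```

```text
clock: 3.85
eef_pos: [0.6787, 0.0357, 0.0436]
tool_rot: [0.196, 0.981, -0.0, -0.001]
ft_force: [-0.4, 0.5, 0.4]
grip_width: 0.0001
grasp_force: 0.0
clock: 4.02
eef_pos: [0.6794, 0.0356, 0.0413]
tool_rot: [0.196, 0.981, -0.0, -0.0]
ft_force: [0.1, 0.3, -0.2]
grip_width: 0.0
grasp_force: 0.0
clock: 4.18
eef_pos: [0.68, 0.0356, 0.039]
tool_rot: [0.196, 0.981, 0.0, 0.0]
ft_force: [-0.0, -0.4, 2.5]
grip_width: 0.0003
grasp_force: 1.2
```

Contact at TCP z of about 0.04, so the button top is at about 0.02.

```bash
python3 -m inch '[0,0,-3,0,0,0,0, 0,0,-3,0,0,0,0]'
python3 -m inch '[0,0,-3,0,0,0,0, 0,0,-3,0,0,0,0, 0,0,-3,0,0,0,0]'
```

```text
clock: 4.35
eef_pos: [0.6802, 0.0356, 0.0363]
tool_rot: [0.196, 0.981, 0.0, 0.001]
ft_force: [-1.0, -0.0, 4.3]
grip_width: -0.0003
grasp_force: 2.0
clock: 4.6
eef_pos: [0.6802, 0.0356, 0.0348]
tool_rot: [0.196, 0.981, 0.0, 0.001]
ft_force: [-3.0, 0.1, 8.6]
grip_width: 0.0003
grasp_force: 4.4
```

```bash
python3 -m inch '[0,0,-2,0,0,0,0, 0,0,-2,0,0,0,0, 0,0,-2,0,0,0,0]'
```

```text
clock: 4.85
eef_pos: [0.6803, 0.0356, 0.0346]
tool_rot: [0.196, 0.981, 0.0, 0.001]
ft_force: [-5.7, 0.8, 16.6]
grip_width: -0.0002
grasp_force: 8.3
```

The button has bottomed (16.6 N, no further travel). I'll lift and go above the spare.

```bash
python3 -m inch '[0,0,30,0,0,0,0, 0,0,70,0,0,0,0, 0,0,110,0,0,0,0, -190,-138,120,0,0,0,0, -190,-138,120,0,0,0,0, -190,-138,120,0,0,0,0, -190,-138,120,0,0,0,0, -190,-138,120,0,0,0,0]'
python3 -m inch '[0,0,0,0,0,0,0]'
```

```text
clock: 5.52
eef_pos: [0.5095, -0.0873, 0.1496]
tool_rot: [0.195, 0.981, -0.0, -0.0]
ft_force: [-0.3, -1.3, 1.1]
grip_width: 0.0003
grasp_force: 0.0
clock: 5.6
eef_pos: [0.5034, -0.0894, 0.1487]
tool_rot: [0.198, 0.98, -0.001, -0.004]
ft_force: [-0.7, -0.2, -0.2]
grip_width: 0.0003
grasp_force: 0.0
```

```bash
python3 -m inch '[-14,-12,0,0,0,0,0, -14,-12,-30,0,0,0,0, -14,-12,-60,0,0,0,0, -14,-12,-86,0,0,0,0, -14,-12,-88,0,0,0,0, -14,-12,-88,0,0,0,0]'
python3 -m inch '[0,0,0,0,0,0,0, 0,0,0,0,0,0,0]'
python3 - <<'E'
from h import *
k=lambda m:cv2.resize(m,(400,400),interpolation=cv2.INTER_CUBIC)
cv2.imwrite("pics/s.png",np.hstack([k(bot.camera("top")[217:287,289:359]),k(bot.camera("scene")[130:200,282:352])]))
E
```

```text
clock: 6.1
eef_pos: [0.4958, -0.0982, 0.0604]
tool_rot: [0.196, 0.981, 0.0, -0.002]
ft_force: [-0.8, -0.2, -0.2]
grip_width: 0.0002
grasp_force: 0.0
clock: 6.27
eef_pos: [0.499, -0.0988, 0.0636]
tool_rot: [0.196, 0.981, 0.0, 0.002]
ft_force: [0.9, 0.7, 0.2]
grip_width: -0.0001
grasp_force: 0.0
```

View pics/s.png

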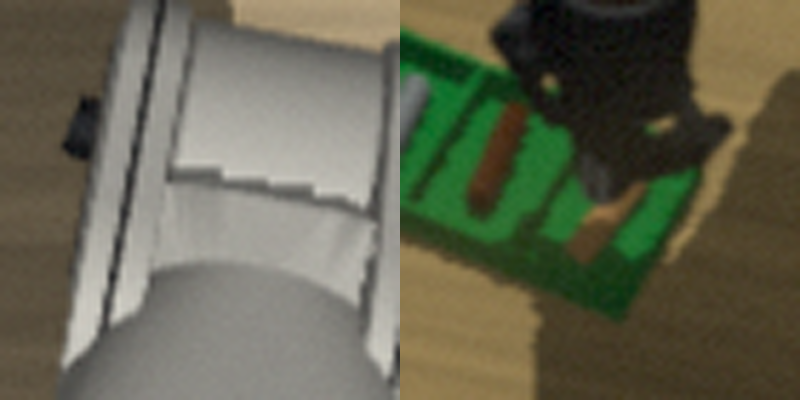

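The scene crop shows the fingertips at (600,195), which is image (317,164.1), over the light dowel. The reported pose is oscillating, so I'll let it settle and read it again.

```bash
python3 -m inch '[0,0,0,0,0,0,0, 0,0,0,0,0,0,0, 0,0,0,0,0,0,0, 0,0,0,0,0,0,0, 0,0,0,0,0,0,0, 0,0,0,0,0,0,0]'
python3 -c "
from h import *
print(ray('scene',(317,164.1),.041),bot.get_obs()['eef_pos'])"
```

```text
clock: 6.87
eef_pos: [0.4973, -0.0986, 0.0619]
tool_rot: [0.196, 0.981, -0.0, 0.0]
ft_force: [-1.0, -0.2, 0.6]
grip_width: 0.0
grasp_force: 0.0
[ 0.5005245  -0.09991466  0.041     ] [ 0.49730897 -0.09863908  0.06194607]
```

Correct by (-7, -3, -3) mm, then dwell.

```bash
python3 -m inch '[-7,-3,-3,0,0,0,0, -7,-3,-3,0,0,0,0, -7,-3,-3,0,0,0,0, -7,-3,-3,0,0,0,0, -7,-3,-3,0,0,0,0, -7,-3,-3,0,0,0,0, -7,-3,-3,0,0,0,0, -7,-3,-3,0,0,0,0]'
for i in 1 2 3 4; do python3 -m inch '[0,0,0,0,0,0,0, 0,0,0,0,0,0,0, 0,0,0,0,0,0,0, 0,0,0,0,0,0,0, 0,0,0,0,0,0,0, 0,0,0,0,0,0,0, 0,0,0,0,0,0,0, 0,0,0,0,0,0,0]' | head -2; done
```

```text
clock: 7.53
eef_pos: [0.4905, -0.1016, 0.059]
tool_rot: [0.196, 0.981, 0.0, 0.0]
ft_force: [-0.2, -0.4, -0.0]
grip_width: 0.0002
grasp_force: 0.0
clock: 8.2
eef_pos: [0.4903, -0.1016, 0.0589]
clock: 8.87
eef_pos: [0.4903, -0.1016, 0.0589]
clock: 9.53
eef_pos: [0.4903, -0.1016, 0.0589]
clock: 10.2
eef_pos: [0.4903, -0.1016, 0.0589]
```

Steady on the spare for over 2.6 s. I'll lift, then move over to the gap.

```bash
python3 -m inch '[0,0,40,0,0,0,0, 0,0,80,0,0,0,0, 0,0,120,0,0,0,0, 0,0,141,0,0,0,0, 47,286,141,0,0,0,0, 47,286,141,0,0,0,0, 47,286,141,0,0,0,0, 47,286,141,0,0,0,0]'
python3 -m inch '[24,130,0,0,0,0,0, 24,130,0,0,0,0,0, 24,130,0,0,0,0,0, 24,130,0,0,0,0,0, 24,130,0,0,0,0,0, 24,130,0,0,0,0,0, 24,130,0,0,0,0,0, 24,130,0,0,0,0,0]'
```

```text
clock: 10.87
eef_pos: [0.5175, 0.0641, 0.2004]
tool_rot: [0.196, 0.981, 0.0, 0.001]
ft_force: [0.8, 0.3, 0.1]
grip_width: 0.0002
grasp_force: 0.0
clock: 11.53
eef_pos: [0.5412, 0.1911, 0.2]
tool_rot: [0.197, 0.98, -0.0, -0.0]
ft_force: [-0.8, 0.2, 0.1]
grip_width: 0.0004
grasp_force: 0.0
```

```bash
python3 -m inch '[-4,-7,0,0,0,0,0, -4,-7,0,0,0,0,0, -4,-7,-35,0,0,0,0, -4,-7,-70,0,0,0,0, -4,-7,-90,0,0,0,0, -4,-7,-95,0,0,0,0, -4,-7,-95,0,0,0,0, -4,-7,-95,0,0,0,0]'
python3 -m inch '[0,0,0,0,0,0,0, 0,0,0,0,0,0,0, 0,0,0,0,0,0,0]'
```

```text
clock: 12.2
eef_pos: [0.538, 0.1855, 0.106]
tool_rot: [0.196, 0.981, 0.0, 0.001]
ft_force: [0.4, 0.6, 0.3]
grip_width: -0.0001
grasp_force: 0.0
clock: 12.45
eef_pos: [0.5384, 0.1862, 0.1066]
tool_rot: [0.196, 0.981, 0.001, 0.001]
ft_force: [-0.2, -0.2, 0.0]
grip_width: -0.0002
grasp_force: 0.0
```

```bash
python3 -m inch '[-1,-2,-10,0,0,0,0, -1,-2,-21,0,0,0,0, -1,-2,-21,0,0,0,0, -1,-2,-21,0,0,0,0, -1,-2,-21,0,0,0,0, -1,-2,-21,0,0,0,0]'
for i in 1 2 3 4; do python3 -m inch '[0,0,0,0,0,0,0, 0,0,0,0,0,0,0, 0,0,0,0,0,0,0, 0,0,0,0,0,0,0, 0,0,0,0,0,0,0, 0,0,0,0,0,0,0, 0,0,0,0,0,0,0, 0,0,0,0,0,0,0]' | head -2; done
python3 - <<'E'
from h import *
k=lambda m:cv2.resize(m,(400,400),interpolation=cv2.INTER_CUBIC)
cv2.imwrite("pics/g.png",np.hstack([k(bot.camera("top")[195:275,180:260]),k(bot.camera("scene")[155:235,375:455])]))
E
```

```text
clock: 12.95
eef_pos: [0.5365, 0.1839, 0.0839]
tool_rot: [0.196, 0.981, 0.0, 0.0]
ft_force: [0.9, 0.5, 0.5]
grip_width: -0.0003
grasp_force: 0.0
clock: 13.62
eef_pos: [0.5363, 0.1838, 0.0839]
clock: 14.28
eef_pos: [0.5363, 0.1838, 0.0839]
clock: 14.95
eef_pos: [0.5363, 0.1838, 0.0839]
clock: 15.62
eef_pos: [0.5363, 0.1838, 0.0839]
```

View pics/g.png

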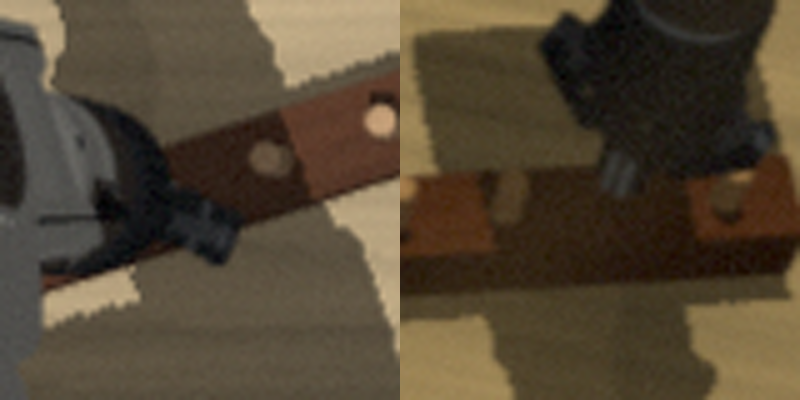

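The scene crop shows the fingertips at (620,192), midway between the standing dowels and over the gap, with the rail and dowels undisturbed. They have held there for over 2.6 s, so I'll hand in.

```bash
python3 -c "
from workcell import bot
print(bot.job_done())"
```

```text
the job is handed in; nothing more can be done
None
```

I pressed the call button fully down and let it up, pointed at the light dowel and then at the empty hole for over two seconds each, finished still pointing at the hole, and handed the job in; no verdict came back.

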